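# Fit the drive sleeve on the food processor

## Robot

A 6-joint arm with a two-finger parallel gripper is mounted at the origin on a cart in front of the work surface, level with it; the furniture and walls round the work are solid. World frame = base frame: x ahead of the robot, y to its left, z up, the work surface at z = 0. Lengths are in mm, angles in rad, forces in N, time in s.
With the tool pointing down it reaches from about 350 to 875 mm from the base axis. Payload 4.2 kg.
Tool frame: the origin (TCP) lies midway between the tips of the shut fingers; the grasp point (between the pads) lies arm.grip_depth behind it (arm.grip_depth is the distance from the TCP to the grasp point, in mm); z points along the fingers, y is the direction in which the jaws open and shut (so a half turn about z gives the same grasp; the last joint's range is limited). The gripper opens to 85 mm and grips with 20 to 120 N. Pads are 22 mm wide; open, the fingers measure 114 mm over their backs; the gripper's body (76 mm by 85 mm) begins 54 mm behind the grasp point. The pads swing forward as they close: fully open they stand 13 mm farther back than shut.
Start: joints at [1.398, 0.385, 0.008, 0, -1.194, -0.259], TCP at [261.533, 567.626, 231.312] pointing down, gripper open.
Joint ranges: [-3.14, 3.14], [-1.21, 2.06], [-1.07, 1.41], [-3.16, 2.05], [-2.99, -0.16], [-3.1, 3.1]. Speed limits (rad/s): [2.79, 2.79, 3.14, 3.14, 3.14, 3.14].

## Interface

Orientations are given as a unit quaternion [x, y, z, w].
In Python, from bench import arm gives the robot as it stands.
- The arm moves only by the tool play_rows, never from a script. Its argument "motion" is one flat list of numbers, 7 for each row, row after row: the opening in per cent of the stroke, from 0 (shut) to 100 (fully open), then the shift along the world's x, y, z in cm, then the turn, a rotation vector about the world's x, y, z in degrees. A call has 1 to 5 rows; each row is the pose to reach, as a shift and turn from the pose commanded when the call began; what a row does not reach only later rows make up. A row lasts 1/8 s, in which the tool goes at most 62.5 mm and 10.7 degrees, less where a joint would pass 70% of its speed; a pose out of reach is approached as far as the arm can. A call with a gripper value outside its range is refused whole. The fingers move at their own pace and stop on an object; the grip force is fixed at half the most. Time passes only in rows, so rows that repeat a pose let the fingers close. It gives the time, the measured TCP pose, the force and the opening at its end, in the units of the state.
- arm.read_state(): the state, without advancing time (a new reading comes with each control period).
- arm.get_image(name): name is "scene" or "top" or "wrist"; returns (picture, depth): 480x640x3 uint8, red, green, blue; 480x640 float32, mm along the optical axis (not along the pixel's ray), 0 where there is no reading.
- arm.camera_info(name): a dict with "fovy" (degrees; the focal length in pixels is half the picture's height over the tangent of half this angle, whatever the lens; pixels are square), "cx", "cy" (the principal point, pixels), "R" (3x3) and "t" (3): a world point X has camera coordinates R X + t. Camera axes: x right, y down, z forward; pixel columns grow to the right and rows downward; lengths in mm; the calibration is good to about 2 mm. The wrist camera is an equidistant fisheye: a pixel r from the principal point sees the ray r / f radians off the axis. A picture is of the moment at which its call begins: read the wrist's pose just before it. camera_info takes no time and is no camera call; for the wrist camera it gives the pose at the moment of the call.
- arm.job_done(): hands the job in, once; it reports no verdict.
Trained networks look in the newest picture that a camera, given by its name, has taken for a name from the list of things; names that differ only in an ending like _2 or _b are one class to them, and where a whole thing is asked for, a point or a joint stands for the part that bears it (a point fixed in the world has none). Each returns a list of dicts, best first, with "confidence" (0 to 1); they miss things now and then, are a little off and sometimes report something else, mostly with a low value. They report only what shows in the picture. A call takes as long as a camera call. They do not tell look-alikes from the thing itself.
- arm.outline_of(thing, camera): "mask" (480x640 bool, what is visible of it) and "extent" ([left, top, width, height] in pixels, round what is visible of it).
- arm.place_of(thing, camera): "uv" ([column, row] in pixels: a listed point, or the origin of a listed thing).
The state is a dict: "clock": time; "joints": joint angles; "joint_vel": joint speeds; "joint_efforts": joint torques, N m; "position": TCP position; "ee_rot": TCP orientation; "contact_force": force on the tool from outside, world axes, zero at the start; "wrist_torque": the same for the moment, N m; "gripper_width": finger opening in mm.
Only numpy, scipy, OpenCV 4.12 (cv2) and the standard library are available. Lean on these libraries where they do the work, as an engineer would, in place of code of your own. Each camera call takes 0.05 s, during which the arm holds its last target.

## Task

Get the food processor ready: stand the drive sleeve over the bare upright shaft of the white drive unit, slotted black foot down, and lower it in your grip, not dropping it. The shaft's cross pin may stop it short, so turn it gently by feel, without forcing it, until its two slots fall over the pin and the foot sits flat on the round seat; then let go and draw back. Leave the other things on the table where they stand.

Things in the scene. Friction and masses are not known exactly. Their poses are not given: they have to be found in the camera images.
- sleeve_mid (a point): Centre (half-way up, on the axis) of the loose drive sleeve, an upright plastic tube 64 mm tall, 120 g, that stands foot down on the table, left or right. Round orange stem 32 mm in diameter (33 over its faint ribs) from 22 mm above the underside to the top; wider black foot below. Straight bore 18 mm all through. z is the tube's axis, up.
- sleeve: The same sleeve; origin at the centre of its underside. The black foot, 22 mm high and at most 42 mm across, is cut by two opposite slots, 9.5 mm wide and 16 mm high, open at the bottom, leading out from the bore along local +x and -x.
- shaft_top (a point): Top of the drive unit's upright steel shaft, on its axis. The shaft is 15 mm in diameter, 70 mm tall above the seat; its top 9 mm taper to 8 mm. A stiff brake (0.6 N m) keeps it from turning at a light touch.
- pin (a point): Centre of the brass cross pin that goes level through the shaft, 5 mm thick, 30 mm long, 9 mm above the seat; a sleeve turned wrong rests on it 11.5 mm short of home. This point's axes do NOT tell which way the pin points: that differs every time and is seen by camera, or felt by turning the sleeve under light pressure, at most 180 degrees (let go and grasp anew if the wrist runs out); the slots pass within 3 to 8 degrees either way, most when centred.
- seat (a point): Centre of the drive unit's round grey seat, 66 mm in diameter, on the shaft's axis, 63 mm above the table, on which the sleeve's foot comes to rest: the sleeve's centre is then 32 mm above it. z up; x and y are those of the drive unit.
- drive_unit: The fixed white drive unit of a food processor: housing 170 mm (x) by 150 mm (y), its top 57 mm above the table, with three grey lugs to 62 mm at 58 mm from the axis, a black knob and two push pads on its front (-x) side. Origin on the table below the shaft; z up.
- ring_mould: Bystander: a plain steel ring mould, 61 mm across, 40 mm tall, open top and bottom; origin at the centre of its underside
- thermometer: Bystander: a blue probe thermometer lying flat, 209 mm long with its thin probe, 25 mm wide, 18 mm high; origin at the centre of its underside
- fig_half: Bystander: half a fig, 48 x 53 mm, 27 mm high; origin at the centre of its underside
- bowl: Bystander: a small steel bowl, 110 mm across, 42 mm tall; origin at the centre of its underside
- tape: Bystander: a roll of tan tape lying flat, 98 mm across, 25 mm tall; origin at the centre of its underside
- nozzle: Bystander: a steel piping nozzle standing on its wide end, 28 mm across, 48 mm tall; origin at the centre of its underside
Things that resemble listed ones, but are neither listed nor needed, are in the scene too. What is shaped like the sleeve but blue is not meant.

How it is judged:
By the outcome, as a careful person would: the job done as asked, in the order asked, and still so for the second after the job is handed in, with the robot touching nothing.
It also fails if it takes over 70 s, if anything falls off the work surface, if the arm or the gripper's body presses on something with over 40 N, if the wrist force passes 120 N, or if a joint passes its speed limit or range.

## Working session

There is one attempt and no reset: what is moved stays moved. The work goes in short steps, Python scripts to look and compute and a tool call to move; the robot and the scene stay as the last step left them, time stands still between calls to the robot, and variables do not carry over. Pictures are saved under pics/ and viewed, and the job is handed in when it is done.

Besides the shell and the picture viewer there is one more tool, called after "Emit:" as name(argument=value, ...) on one line, values as JSON. play_rows: Moves the arm, as the interface text tells. Its arguments: {"type":"object","properties":{"motion":{"type":"array","items":{"type":"number"}}},"required":["motion"]}

```bash
ls; mkdir -p pics; cat > h.py <<'E'
from bench import arm
import numpy as np, cv2
def f_of(ci): return 240/np.tan(np.radians(ci['fovy'])/2)
def save(n,im): cv2.imwrite('pics/'+n,im[:,:,::-1])
def ray(ci,uv,cam):
    f=f_of(ci); d=np.array([(uv[0]-ci['cx']),(uv[1]-ci['cy'])])
    if cam=='wrist':
        r=np.hypot(*d); th=r/f; k=np.sin(th)/max(r,1e-9); v=np.array([d[0]*k,d[1]*k,np.cos(th)])
    else: v=np.array([d[0]/f,d[1]/f,1.])
    R=np.array(ci['R']);t=np.array(ci['t'])
    return -R.T@t, R.T@v
def atz(ci,uv,cam,z):
    o,v=ray(ci,uv,cam); return o+v*(z-o[2])/v[2]
def proj(ci,X,cam):
    c=np.array(ci['R'])@np.array(X)+np.array(ci['t']); f=f_of(ci)
    if cam=='wrist':
        r=np.hypot(c[0],c[1]); th=np.arctan2(r,c[2]); return np.array([ci['cx']+f*th*c[0]/r,ci['cy']+f*th*c[1]/r])
    return np.array([ci['cx']+f*c[0]/c[2],ci['cy']+f*c[1]/c[2]])
E
python3 - <<'E'
from h import *
print(arm.read_state(), arm.grip_depth)
for c in ['scene','top']:
    im,d=arm.get_image(c); save(c+'0.png',im); ci=arm.camera_info(c); print(c,ci)
    for n,z in [('sleeve_mid',32),('sleeve',0),('shaft_top',133),('pin',72),('seat',63),('drive_unit',0)]:
        for r in arm.place_of(n,c)[:3]: print(n,r['confidence'],np.round(r['uv'],1),np.round(atz(ci,r['uv'],c,z),1))
E
```

```text
pics
{'clock': 0.0, 'joints': array([ 1.39759849e+00,  3.85578665e-01,  6.61178162e-03, -5.35814136e-04,
       -1.19395591e+00, -2.58602549e-01]), 'joint_vel': array([-0.00142062, -0.00209934,  0.00022525,  0.00137887,  0.00164572,
        0.00028241]), 'joint_efforts': array([ 4.20751621e-05, -3.92288160e+01,  1.88397771e+01,  4.18619111e+00,
       -4.60400741e-03, -8.42359015e-06]), 'position': array([261.29437555, 567.11886656, 230.19725554]), 'ee_rot': array([ 9.76762181e-01, -2.14323234e-01, -2.03387735e-04,  1.07289593e-03]), 'contact_force': array([-0.01148455,  0.53495891,  0.32948874]), 'wrist_torque': array([ 0.00178615,  0.03036982, -0.02501218]), 'gripper_width': 85.32169641583579} 18.700000000000003
scene {'fovy': 46.957199532979786, 'cx': 314.5858390304985, 'cy': 237.64170783787574, 'R': array([[ 0.54679568, -0.83721689,  0.009076  ],
       [-0.55354829, -0.36961897, -0.74630162],
       [ 0.62817098,  0.40305049, -0.66554603]]), 't': array([-310.84906143,  391.85387733, 1034.16404807])}
sleeve_mid 0.84 [155.6 246.2] [384.4 361.2  32. ]
sleeve_mid 0.77 [188.5 252.3] 
[... 547 characters left out ...]
0.9994675 ,  0.01922976],
       [-0.99176202, -0.02856079, -0.12486944],
       [ 0.12535217, -0.01577959, -0.99198681]]), 't': array([ -42.64664218,  552.54009444, 1399.37707102])}
sleeve_mid 0.72 [226.2 282. ] [422.9 202.8  32. ]
sleeve_mid 0.63 [161.7 296.9] [382.9 356.3  32. ]
sleeve_mid 0.53 [194.3 281. ] [423.2 280.   32. ]
sleeve 0.83 [166.6 294.9] [388.3 352.6   0. ]
sleeve 0.75 [228.2 282.9] [421.9 202.4   0. ]
sleeve 0.61 [196.5 283. ] [419.5 280.7   0. ]
shaft_top 0.55 [295.6 197. ] [618.5  38.1 133. ]
pin 0.68 [298.6 204.7] [611.2  32.3  72. ]
seat 0.95 [298.  204.1] [614.2  34.   63. ]
seat 0.29 [298.1 202.3] [618.6  33.9  63. ]
drive_unit 0.66 [301.4 208.4] [614.3  26.8   0. ]
```

View pics/scene0.png

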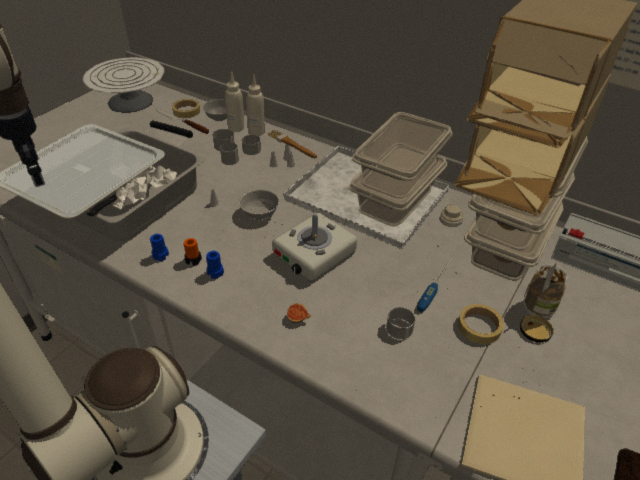

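View pics/top0.png

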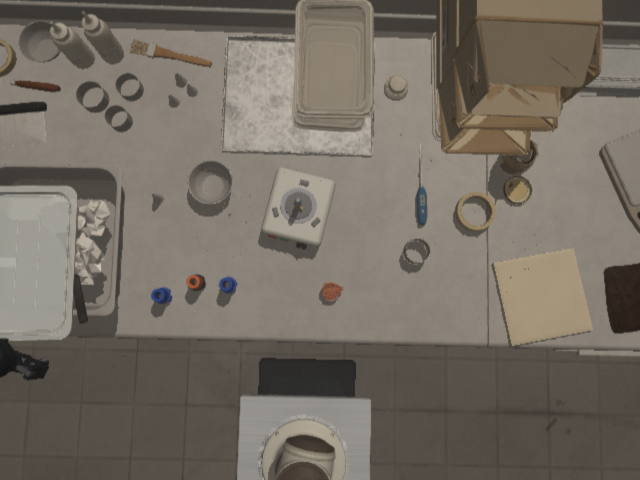

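```bash
python3 - <<'E'
import cv2,numpy as np
a=cv2.imread('pics/scene0.png')[190:310,110:270]; b=cv2.imread('pics/top0.png')[240:330,130:260]
c=cv2.imread('pics/scene0.png')[190:290,260:370]; d=cv2.imread('pics/top0.png')[150:260,240:360]
r=lambda x:cv2.resize(x,(400,300),interpolation=cv2.INTER_CUBIC)
cv2.imwrite('pics/crop0.png',np.vstack([np.hstack([r(a),r(b)]),np.hstack([r(c),r(d)])]))
E
```

```text
(no output)
```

View pics/crop0.png

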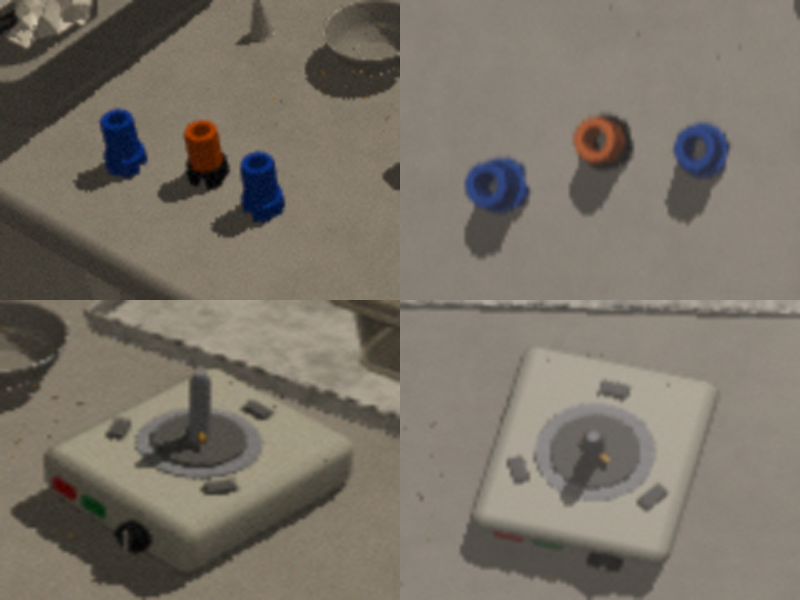

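The scene picture shows the orange sleeve at (190,250), with a blue look-alike on each side at about (157,247) and (213,263). The drive unit is at (314,240), and its brass pin end shows at (315,235). I'll move to a hover over the sleeve.

Emit:
play_rows(motion=[100,3,-5.5,0,0,0,0,100,6,-11,0,0,0,0,100,9,-16.5,0,0,0,0,100,12,-22,0,0,0,0,100,15,-27.5,0,0,0,0])

```text
clock: 1.32
position: [411.9, 291.5, 231.7]
ee_rot: [0.977, -0.214, 0.0, -0.0]
contact_force: [0.5, 1.7, 0.4]
gripper_width: 85.1
```

Emit:
play_rows(motion=[100,0.7,-1.2,0,0,0,0,100,0.7,-1.2,-2,0,0,0,100,0.7,-1.2,-2,0,0,0])

```text
clock: 1.7
position: [417.5, 280.9, 210.2]
ee_rot: [0.977, -0.214, -0.001, 0.001]
contact_force: [-0.6, 0.3, -0.1]
gripper_width: 85.3
```

```bash
python3 - <<'E'
from h import *
s=arm.read_state(); print(s['clock'],s['position'],s['ee_rot'],s['joints'])
ci=arm.camera_info('wrist'); im,d=arm.get_image('wrist'); save('w1.png',im); print(ci['t'],-np.array(ci['R']).T@ci['t'],f_of(ci))
for n,z in [('sleeve_mid',32),('sleeve',0),('shaft_top',133),('pin',72),('seat',63)]:
    for r in arm.place_of(n,'wrist')[:3]: print(n,r['confidence'],np.round(r['uv'],1),np.round(atz(ci,r['uv'],'wrist',z),1))
E
```

```text
1.7 [417.54907289 280.86233818 210.22299705] [ 9.76767480e-01 -2.14296779e-01 -8.05679101e-04  1.23773268e-03] [ 9.15027500e-01  1.96689842e-01 -3.15236482e-01 -4.62734790e-04
 -1.06179599e+00  2.24050779e-01]
[428.88434666 220.57449401 434.41900355] [483.17339149 251.2851463  353.14870787] 371.64829954431775
sleeve_mid 0.78 [254.8 277.2] [388.9 358.5  32. ]
sleeve_mid 0.71 [322.6 209.3] [421.  273.9  32. ]
sleeve_mid 0.58 [403.2 179.9] [415.9 198.   32. ]
sleeve 0.77 [262.3 266. ] [387.2 356.2   0. ]
sleeve 0.64 [322.8 204.6] [419. 274.   0.]
sleeve 0.56 [399.3 175.9] [414.4 194.7   0. ]
pin 0.47 [591.3  97.3] [426.7   3.   72. ]
```

View pics/w1.png

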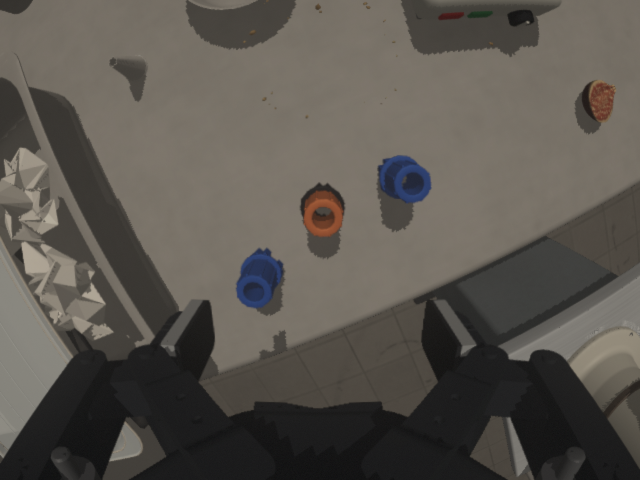

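The wrist view shows the orange sleeve at (323,213) between the blue ones at (258,280) and (405,180). Next I'll fit its top rim and look for the slots.

```bash
python3 - <<'E'
from h import *
ci=arm.camera_info('wrist'); im=cv2.imread('pics/w1.png')
hsv=cv2.cvtColor(im,cv2.COLOR_BGR2HSV); 
m=((hsv[:,:,0]<16)&(hsv[:,:,1]>130)&(hsv[:,:,2]>60)).astype(np.uint8); m[:, :280]=0; m[:,370:]=0; m[:150]=0;m[260:]=0
cs,_=cv2.findContours(m,cv2.RETR_CCOMP,cv2.CHAIN_APPROX_NONE)
cs=sorted(cs,key=lambda c:-len(c))[:2]
for c in cs: print(len(c),cv2.fitEllipse(c))
e=cv2.fitEllipse(cs[1])
print('bore->z64',atz(ci,e[0],'wrist',64))
# fit top outer by bright pixels
for z in (22,64):
  pass
# model overlays: rectified ground plane at z=8 and top
def rect(z,c,half,n):
    g=np.linspace(-half,half,n); X,Y=np.meshgrid(g,g)  # right = -y, down=-x
    P=np.array([proj(ci,[c[0]-y,c[1]-x,z],'wrist') for x,y in zip(X.ravel(),Y.ravel())]).astype(np.float32).reshape(n,n,2)
    return cv2.remap(im,P[:,:,0],P[:,:,1],cv2.INTER_CUBIC)
c=atz(ci,e[0],'wrist',64)
print(c)
big=np.hstack([cv2.resize(rect(64,c,35,140),(400,400)),cv2.resize(rect(0,c,35,140),(400,400))])
for k in (0,400):
    cv2.circle(big,(200+k,200),int((16 if k==0 else 21)*400/70),(0,255,0),1)
cv2.imwrite('pics/r1.png',big)
x=cv2.resize(im[170:260,280:370],(540,540),interpolation=cv2.INTER_CUBIC); cv2.imwrite('pics/c1.png',x)
E
```

```text
124 ((322.5758972167969, 213.54986572265625), (38.730533599853516, 45.44977951049805), 176.49478149414062)
42 ((322.5071105957031, 211.55848693847656), (11.230602264404297, 18.33755111694336), 85.56785583496094)
bore->z64 [426.38819606 274.13616828  64.        ]
[426.38819606 274.13616828  64.        ]
```

View pics/r1.png

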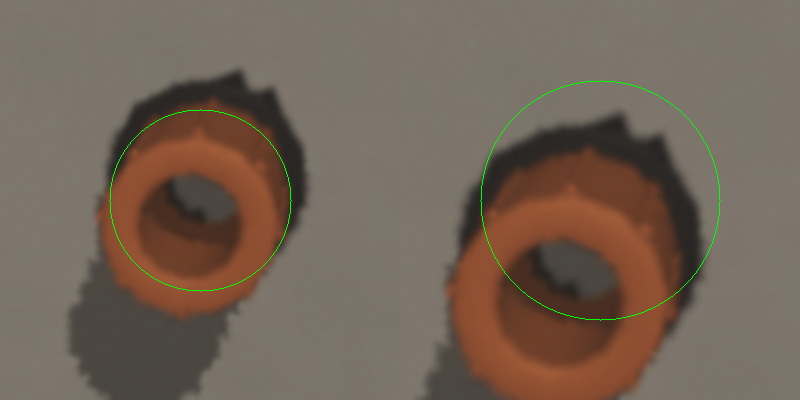

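View pics/c1.png

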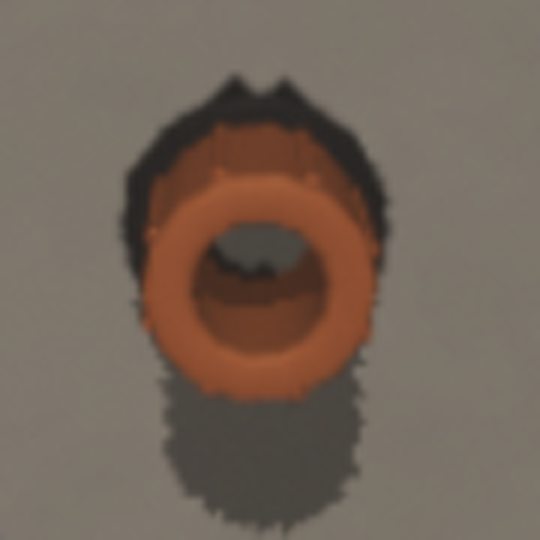

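Emit:
play_rows(motion=[100,0.4,-0.5,-5,0,0,0,100,0.4,-0.5,-10,0,0,0,100,0.4,-0.5,-14,0,0,0,100,0.4,-0.5,-17,0,0,0,100,0.4,-0.5,-18.4,0,0,0])

```text
clock: 2.62
position: [421.8, 276.1, 26.0]
ee_rot: [0.977, -0.214, -0.0, 0.001]
contact_force: [-0.4, -0.0, 0.4]
gripper_width: 85.6
```

Emit:
play_rows(motion=[38,0,0,0,0,0,0,38,0,0,0,0,0,0,38,0,0,0,0,0,0])

```text
clock: 3.0
position: [422.6, 276.7, 28.5]
ee_rot: [0.977, -0.214, 0.0, -0.001]
contact_force: [-0.2, -1.3, 0.7]
gripper_width: 33.0
```

```bash
python3 - <<'E'
from h import *
im,d=arm.get_image('wrist'); save('w2.png',im)
s=arm.read_state(); print(s['clock'],s['position'],s['contact_force'],s['gripper_width'])
E
```

```text
3.05 [422.32004936 276.29740445  28.33136329] [ 0.15281407 -0.90287806  0.24095156] 32.64674504662402
```

View pics/w2.png

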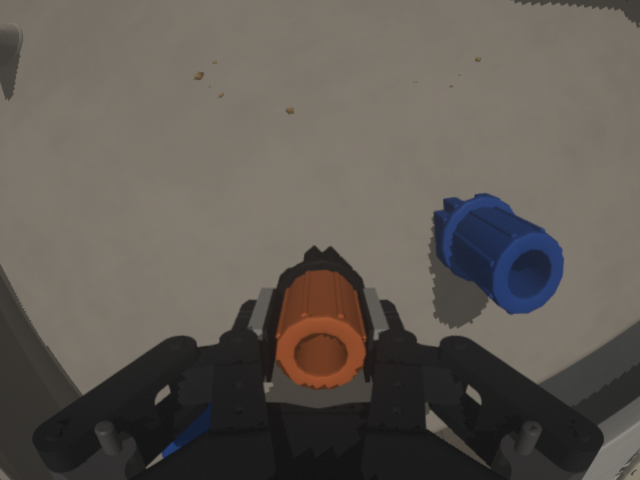

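The sleeve sits between the pads at (320,330), and its slot notch at (320,250) points along tool +x. I'll close fully, lift, and move toward the drive unit.

Emit:
play_rows(motion=[0,0,0,0,0,0,0,0,0,0,0,0,0,0,0,0,0,0,0,0,0,0,0,0,3,0,0,0,0,0,0,8,0,0,0])

```text
clock: 3.68
position: [421.2, 275.3, 106.7]
ee_rot: [0.977, -0.214, -0.001, 0.002]
contact_force: [0.5, 1.2, -1.2]
gripper_width: 30.2
```

Emit:
play_rows(motion=[0,2,-2,6,0,0,0,0,3,-6,11.5,0,0,0,0,4,-11,14,0,0,0,0,4,-13,15,0,0,0,0,4,-13,15,0,0,0])

```text
clock: 4.3
position: [462.3, 145.2, 258.5]
ee_rot: [0.977, -0.216, 0.001, -0.001]
contact_force: [0.4, 0.4, -1.9]
gripper_width: 29.8
```

```bash
python3 - <<'E'
from h import *
s=arm.read_state(); print(s['clock'],s['position'],s['ee_rot'],s['contact_force'],s['wrist_torque'],s['gripper_width'])
ci=arm.camera_info('wrist'); im,d=arm.get_image('wrist'); save('w3.png',im); np.save('d3.npy',d)
import pickle; pickle.dump(ci,open('ci3.pkl','wb'))
for n,z in [('sleeve_mid',180),('shaft_top',133),('pin',72),('seat',63)]:
    for r in arm.place_of(n,'wrist')[:3]: print(n,r['confidence'],np.round(r['uv'],1),np.round(atz(ci,r['uv'],'wrist',z),1))
E
```

```text
4.3 [462.31446552 145.23811778 258.46987679] [ 9.76500371e-01 -2.15509924e-01  8.68918528e-04 -1.32033144e-03] [ 0.3826037   0.3909499  -1.87133631] [ 0.02183993 -0.07950128 -0.04854667] 29.756744452587405
sleeve_mid 0.96 [185.3 336.2] [443.4 259.7 180. ]
sleeve_mid 0.77 [318.6 315.8] [420.8 164.  180. ]
sleeve_mid 0.66 [292.8 264.8] [460.8 163.6 180. ]
pin 0.9 [364.6  19.9] [606.8  33.4  72. ]
seat 0.86 [359.5  13.6] [616.5  32.7  63. ]
```

View pics/w3.png

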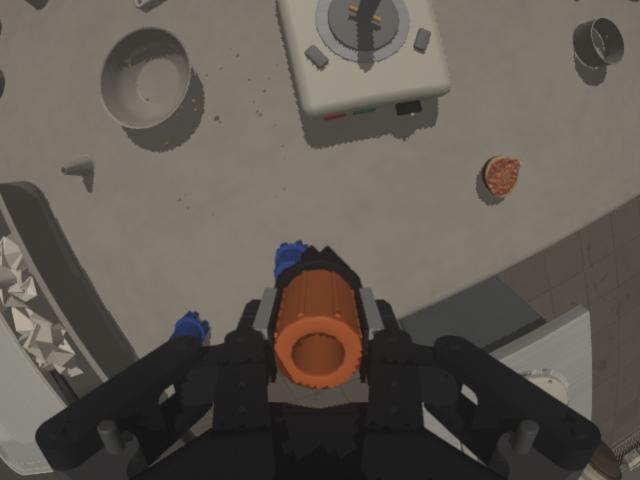

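Brass pin ends show at about (352,8) and (378,18). I'll move closer to get the drive further into view.

Emit:
play_rows(motion=[0,4,-3,0,0,0,0,0,7,-5,-1,0,0,0,0,7,-5,-1,0,0,0,0,7,-5,-1,0,0,0])

```text
clock: 5.05
position: [531.8, 96.8, 246.5]
ee_rot: [0.977, -0.214, -0.001, 0.0]
contact_force: [0.9, 0.4, -0.8]
gripper_width: 30.1
```

```bash
python3 - <<'E'
from h import *
s=arm.read_state(); print(s['clock'],s['position'],s['ee_rot'],s['contact_force'],s['wrist_torque'],s['gripper_width'])
ci=arm.camera_info('wrist'); im,d=arm.get_image('wrist'); save('w4.png',im); np.save('d4.npy',d)
import pickle; pickle.dump(ci,open('ci4.pkl','wb'))
for n,z in [('shaft_top',133),('pin',72),('seat',63)]:
    for r in arm.place_of(n,'wrist')[:2]: print(n,r['confidence'],np.round(r['uv'],1),np.round(atz(ci,r['uv'],'wrist',z),1))
c=(613,32)
def rect(z,c,half,n):
    g=np.linspace(-half,half,n); X,Y=np.meshgrid(g,g)
    P=np.array([proj(ci,[c[0]-y,c[1]-x,z],'wrist') for x,y in zip(X.ravel(),Y.ravel())]).astype(np.float32).reshape(n,n,2)
    return cv2.remap(im[:,:,::-1].copy(),P[:,:,0],P[:,:,1],cv2.INTER_CUBIC)
cv2.imwrite('pics/r4.png',np.hstack([rect(72,c,40,400),rect(63,c,40,400)]))
E
```

```text
5.05 [531.80797312  96.78843023 246.52046541] [ 9.76844395e-01 -2.13949185e-01 -7.33032375e-04  4.87266418e-04] [ 0.92714446  0.36746487 -0.8157339 ] [-0.00160428  0.01925633  0.0261085 ] 30.144104376443543
shaft_top 0.72 [356.1  93. ] [612.5  30.9 133. ]
pin 0.9 [351.4 107.8] [606.   31.3  72. ]
seat 0.9 [346.9  99. ] [614.9  30.6  63. ]
seat 0.33 [588.2 106.1] [ 524.8 -212.    63. ]
```

View pics/w4.png

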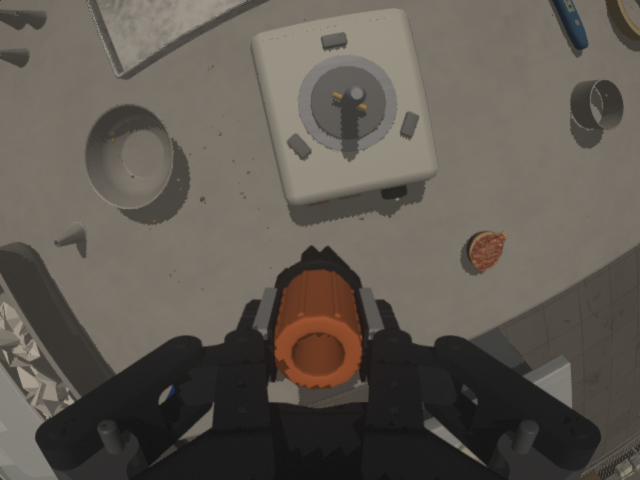

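View pics/r4.png

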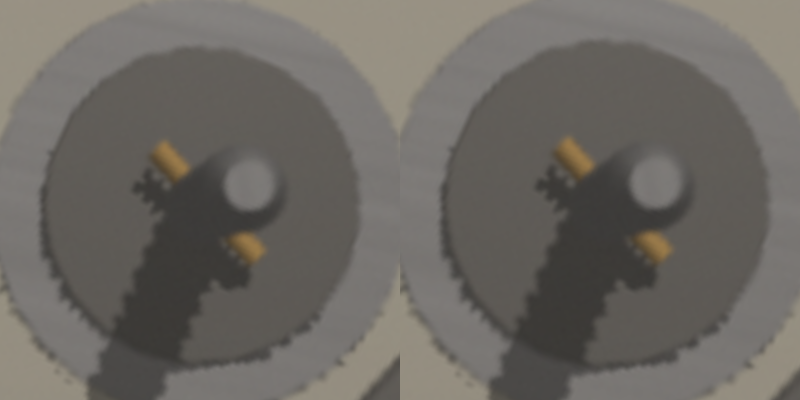

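The seat disc and pin are clear: rectified at z=72, the pin ends are at (158,150) and (259,256), so the axis is about (612.4, 30.5) and the pin lies at about 44° in world. Next I'll measure where the held sleeve sits, with both ends of its slot, relative to the tool.

```bash
cat > held.py <<'E'
from h import *
import pickle
from scipy.spatial.transform import Rotation as Ro
ci=pickle.load(open('ci4.pkl','rb')); im=cv2.imread('pics/w4.png')
p=np.array([531.8,96.8,246.5]); 
B=Ro.from_quat([.977,-.214,0,0]).as_matrix(); ex,ey=B[:,0],B[:,1]
print(ex,ey)
# rectify in tool axes at given heights above table-equivalent; sleeve bottom = TCP-27.5
bot=p[2]-27.5
def rect(h,half=30,n=400):
    g=np.linspace(half,-half,n); h2=np.linspace(-half,half,n)
    out=np.zeros((n,n,2),np.float32)
    for i,a in enumerate(g):
        for j,b in enumerate(h2):
            X=p+ex*a+ey*b*-1*0+ey*(-b); X=np.array([X[0],X[1],bot+h]); out[i,j]=proj(ci,X,'wrist')
    return cv2.remap(im,out[:,:,0],out[:,:,1],cv2.INTER_CUBIC)
a=rect(64);b=rect(0)
for r,R in((a,16.5),(a,9),(b,21)): cv2.circle(r,(200,200),int(R*400/60),(0,255,0),1)
cv2.imwrite('pics/held4.png',np.hstack([a,b]))
E
python3 held.py
```

```text
[ 0.90843776 -0.41802014  0.        ] [-0.41802014 -0.90843776  0.        ]
```

View pics/held4.png

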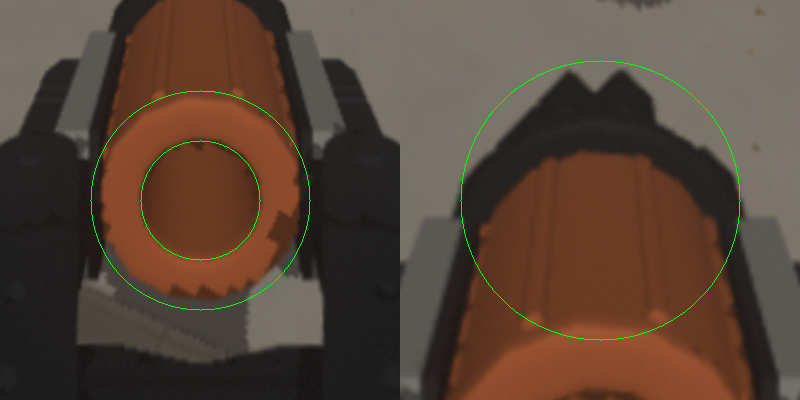

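Both views agree: the slot is at −27° in world and centred in the grip. I'll turn it +70.5° and move over the shaft.

Emit:
play_rows(motion=[0,2,-1.6,0,0,0,10,0,4,-3.3,0,0,0,20,0,6,-5,0,0,0,30,0,8,-6.6,0,0,0,40,0,8.05,-6.6,0,0,0,50])

```text
clock: 5.88
position: [613.4, 29.8, 247.2]
ee_rot: [0.975, 0.221, 0.0, 0.0]
contact_force: [0.0, 0.6, -1.8]
gripper_width: 30.1
```

Emit:
play_rows(motion=[0,0,0,0,0,0,10,0,0,0,0,0,0,20.5,0,0,0,0,0,0,20.5,0,0,0,0,0,0,20.5])

```text
clock: 6.38
position: [612.5, 30.7, 247.6]
ee_rot: [0.922, 0.388, 0.0, 0.0]
contact_force: [0.6, 0.0, -0.8]
gripper_width: 29.9
```

```bash
python3 - <<'E'
from h import *
from scipy.spatial.transform import Rotation as Ro
import pickle
s=arm.read_state(); p=s['position'];print(s['clock'],p,Ro.from_quat(s['ee_rot']).as_matrix().round(3),s['joints'].round(2),s['contact_force'],s['gripper_width'])
ci=arm.camera_info('wrist'); im,d=arm.get_image('wrist'); save('w5.png',im);pickle.dump((ci,s),open('ci5.pkl','wb'))
for c in ('scene','top'):
    im,d=arm.get_image(c); save(c+'5.png',im)
E
python3 - <<'E'
import cv2,numpy as np
a=cv2.imread('pics/scene5.png')[100:300,220:420]; b=cv2.imread('pics/top5.png')[110:260,230:380]
cv2.imwrite('pics/st5.png',np.hstack([cv2.resize(a,(400,400)),cv2.resize(b,(400,400))]))
E
```

```text
6.375 [612.52872695  30.6549532  247.55513105] [[ 0.699  0.715  0.   ]
 [ 0.715 -0.699  0.   ]
 [ 0.     0.    -1.   ]] [ 0.31  0.35  0.   -0.   -1.22  2.05] [ 0.56030645  0.02584667 -0.81724251] 29.92626061156375
```

View pics/w5.png

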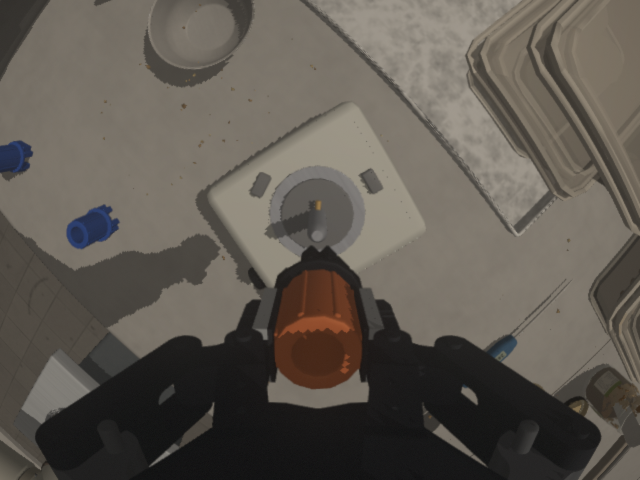

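View pics/st5.png

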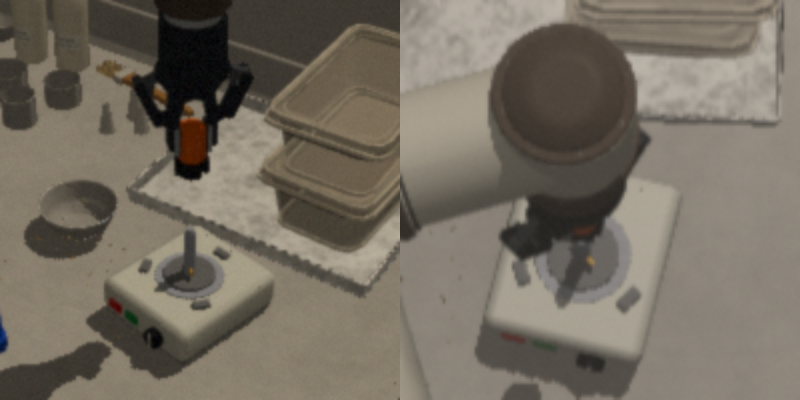

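The wrist view has the pin end (317,203), the shaft top (318,235) and the slot notch (318,250) in line. Before lowering, I'll check centring numerically.

```bash
python3 - <<'E'
from h import *
import pickle
ci,s=pickle.load(open('ci5.pkl','rb')); im=cv2.imread('pics/w5.png'); c=np.array([612.5,30.6])
def rect(z,half=40,n=400):
    g=np.linspace(-half,half,n); X,Y=np.meshgrid(g,g)
    ex=np.array([.699,.715]); ey=np.array([.715,-.699])
    P=np.array([proj(ci,[*(c-ex*y+ey*x),z],'wrist') for x,y in zip(X.ravel(),Y.ravel())]).astype(np.float32).reshape(n,n,2)
    return cv2.remap(im,P[:,:,0],P[:,:,1],cv2.INTER_CUBIC)
a=rect(63); b=rect(133)
cv2.circle(a,(200,200),165,(0,255,0),1); cv2.line(a,(200,0),(200,400),(0,255,0),1); cv2.circle(b,(200,200),20,(0,255,0),1)
cv2.imwrite('pics/r5.png',np.hstack([a,b]))
E
```

```text
(no output)
```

View pics/r5.png

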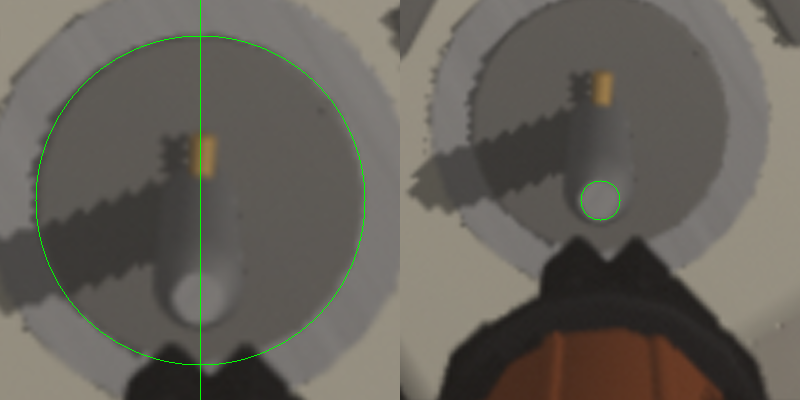

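Shaft, seat and slot are all centred to within about 0.5 mm. I'll lower it now, checking the force as it goes.

Emit:
play_rows(motion=[0,0,0,-3,0,0,0,0,0,0,-6,0,0,0,0,0,0,-7.5,0,0,0,0,0,0,-8.5,0,0,0,0,0,0,-9.5,0,0,0])

```text
clock: 7.15
position: [613.4, 30.4, 152.7]
ee_rot: [0.921, 0.389, 0.001, 0.0]
contact_force: [-0.6, -0.0, -0.4]
gripper_width: 30.0
```

Emit:
play_rows(motion=[0,0,0,-0.7,0,0,0,0,0,0,-1.4,0,0,0,0,0,0,-2.1,0,0,0,0,0,0,-2.8,0,0,0,0,0,0,-2.8,0,0,0])

```text
clock: 7.78
position: [612.3, 30.2, 123.6]
ee_rot: [0.921, 0.389, -0.001, -0.0]
contact_force: [0.4, 0.4, -1.4]
gripper_width: 30.4
```

Emit:
play_rows(motion=[0,0,0,-0.6,0,0,0,0,0,0,-1.2,0,0,0,0,0,0,-1.7,0,0,0,0,0,0,-1.9,0,0,0,0,0,0,-2.1,0,0,0])

```text
clock: 8.4
position: [612.8, 30.3, 103.2]
ee_rot: [0.921, 0.389, 0.0, 0.0]
contact_force: [0.9, 0.6, -1.6]
gripper_width: 29.9
```

Emit:
play_rows(motion=[0,0,0,-0.2,0,0,0,0,0,0,-0.3,0,0,0,0,0,0,-0.3,0,0,0])

```text
clock: 8.78
position: [613.0, 30.3, 102.6]
ee_rot: [0.921, 0.389, 0.001, 0.0]
contact_force: [-3.8, 0.9, 7.4]
gripper_width: 30.0
```

Contact came at 102 mm with a light 7 N, so the foot is on the pin. I'll turn it gently by feel.

Emit:
play_rows(motion=[0,0,0,0,0,0,-1.5,0,0,0,0,0,0,-3,0,0,0,0,0,0,-3,0,0,0,0,0,0,-3])

```text
clock: 9.28
position: [613.2, 30.1, 102.6]
ee_rot: [0.931, 0.365, 0.001, 0.001]
contact_force: [-3.2, 0.0, 6.8]
gripper_width: 30.0
```

```bash
python3 - <<'E'
from h import *
s=arm.read_state(); print(s['clock'],s['position'],s['ee_rot'],s['contact_force'],s['wrist_torque'],s['gripper_width'])
im,d=arm.get_image('wrist'); save('w6.png',im)
im,d=arm.get_image('scene'); cv2.imwrite('pics/s6.png',cv2.resize(im[140:290,240:390,::-1],(600,600),interpolation=cv2.INTER_CUBIC))
E
```

```text
9.275 [613.19834127  30.11411616 102.59541649] [9.31012632e-01 3.64985634e-01 7.94424561e-04 5.78150444e-04] [-3.19930975  0.02738794  6.84366437] [-0.04788258  0.92337987  0.08388831] 30.037740927357493
```

View pics/w6.png

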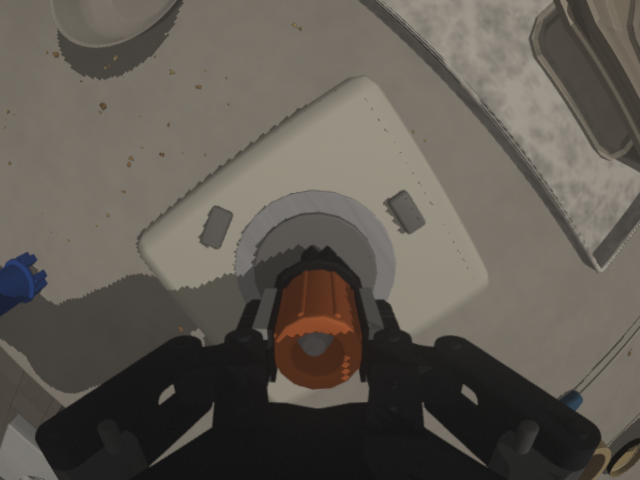

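View pics/s6.png

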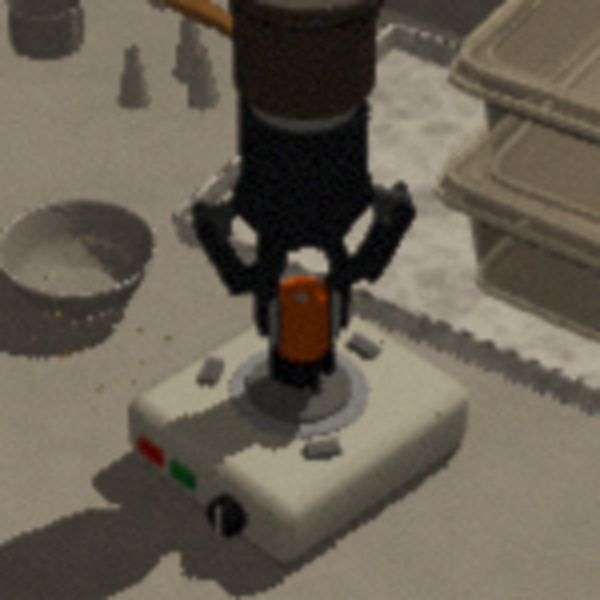

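The shaft is inside the bore, with a small side load in −x. I'll ease that off and then sweep the turn.

Emit:
play_rows(motion=[0,-0.07,0.02,0,0,0,0,0,-0.07,0.02,0,0,0,1.5,0,-0.07,0.02,0,0,0,3,0,-0.07,0.02,0,0,0,3])

```text
clock: 9.88
position: [613.1, 30.3, 102.6]
ee_rot: [0.921, 0.389, 0.001, 0.001]
contact_force: [-1.0, -0.6, 6.6]
gripper_width: 30.3
```

```bash
cat > st.py <<'E'
from h import *
s=arm.read_state(); q=s['ee_rot'];print(round(s['clock'],2),s['position'].round(1),'yaw',np.degrees(2*np.arctan2(q[1],q[0])).round(1),s['contact_force'].round(1),s['wrist_torque'].round(2),round(s['gripper_width'],1),s['joints'][5].round(2))
E
python3 st.py
```

```text
9.88 [613.1  30.3 102.6] yaw 45.8 [-1.  -0.6  6.6] [-0.2   0.53 -0.01] 30.3 2.06
```

Emit:
play_rows(motion=[0,0,0,0,0,0,2,0,0,0,0,0,0,4,0,0,0,0,0,0,6,0,0,0,0,0,0,8,0,0,0,0,0,0,8])

```text
clock: 10.5
position: [613.1, 30.7, 102.6]
ee_rot: [0.892, 0.453, 0.002, 0.001]
contact_force: [-1.5, 0.1, 6.2]
gripper_width: 29.8
```

```bash
python3 st.py; python3 - <<'E'
import cv2,numpy as np
a=cv2.imread('pics/scene0.png')[228:272,170:214]; b=cv2.imread('pics/w2.png')[235:325,265:375]
cv2.imwrite('pics/z.png',np.hstack([cv2.resize(a,(400,400),interpolation=cv2.INTER_CUBIC),cv2.resize(b,(400,400),interpolation=cv2.INTER_CUBIC)]))
E
```

```text
10.5 [613.1  30.7 102.6] yaw 53.8 [-1.5  0.1  6.2] [ 0.17  0.56 -0.09] 29.8 2.2
```

View pics/z.png

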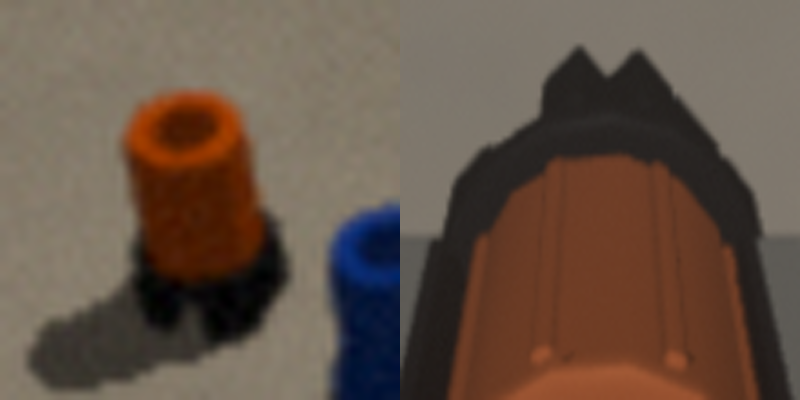

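The ±8° sweep shows that the V-notch I saw is not a drive slot. The first scene picture shows a wide gap in the foot facing that camera, which puts a slot near 33° at grasp, about 60° away. I'll lift off the pin, turn back about 58°, and feel again.

Emit:
play_rows(motion=[0,0,0,0.5,0,0,0,0,0,0,0.5,0,0,-10,0,0,0,0.5,0,0,-20,0,0,0,0.5,0,0,-30,0,0,0,0.5,0,0,-40])

```text
clock: 11.12
position: [611.8, 30.5, 105.1]
ee_rot: [0.993, 0.117, -0.0, -0.0]
contact_force: [-0.2, -0.6, -1.2]
gripper_width: 30.1
```

Emit:
play_rows(motion=[0,0,0,0,0,0,-8,0,0,0,0,0,0,-16,0,0,0,0,0,0,-16,0,0,0,-0.4,0,0,-16,0,0,0,-0.5,0,0,-16])

```text
clock: 11.75
position: [611.6, 30.4, 99.8]
ee_rot: [1.0, -0.019, -0.0, 0.0]
contact_force: [0.6, -0.6, -0.3]
gripper_width: 30.3
```

```bash
python3 st.py; python3 - <<'E'
from h import *
im,d=arm.get_image('scene'); cv2.imwrite('pics/s7.png',cv2.resize(im[200:260,285:345,::-1],(600,600),interpolation=cv2.INTER_CUBIC))
E
```

```text
11.75 [611.6  30.4  99.8] yaw -2.2 [ 0.6 -0.6 -0.3] [-0.01  0.    0.02] 30.3 1.22
```

View pics/s7.png

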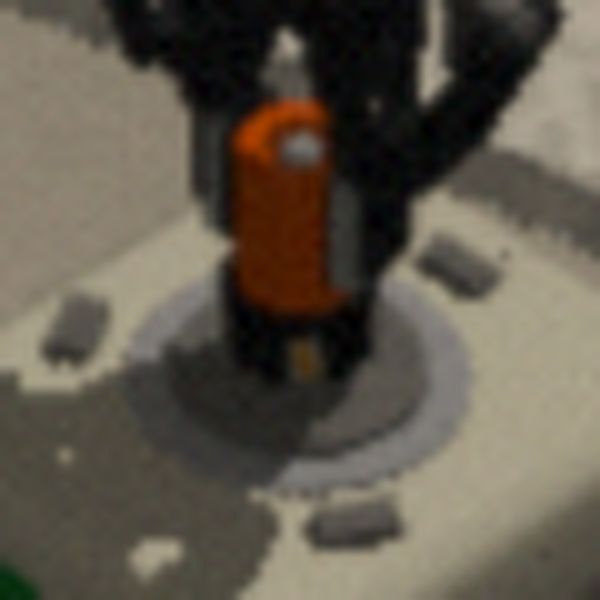

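The foot has passed the pin height with no load, and the brass pin shows inside the slot at (303,355). I'll carry on down gently.

Emit:
play_rows(motion=[0,0,0,-0.2,0,0,0,0,0,0,-0.4,0,0,0,0,0,0,-0.6,0,0,0,0,0,0,-0.6,0,0,0])

```text
clock: 12.3
position: [611.8, 30.5, 94.1]
ee_rot: [1.0, -0.02, -0.0, 0.0]
contact_force: [-0.4, -0.4, -0.8]
gripper_width: 30.1
```

Emit:
play_rows(motion=[0,0,0,-0.15,0,0,0,0,0,0,-0.25,0,0,0,0,0,0,-0.3,0,0,0,0,0,0,-0.3,0,0,0])

```text
clock: 12.8
position: [612.0, 30.5, 91.5]
ee_rot: [1.0, -0.02, 0.0, 0.0]
contact_force: [-0.4, 0.6, -0.3]
gripper_width: 29.9
```

```bash
python3 st.py
```

```text
12.8 [612.   30.5  91.5] yaw -2.2 [-0.4  0.6 -0.3] [-0.01  0.21  0.06] 29.9 1.22
```

Emit:
play_rows(motion=[0,0,0,-0.05,0,0,0,0,0,0,-0.1,0,0,0,0,0,0,-0.1,0,0,0])

```text
clock: 13.18
position: [612.1, 30.5, 91.5]
ee_rot: [1.0, -0.019, 0.0, 0.0]
contact_force: [-3.2, 0.6, 5.7]
gripper_width: 30.0
```

```bash
python3 st.py
```

```text
13.18 [612.1  30.5  91.5] yaw -2.2 [-3.2  0.6  5.7] [ 0.17  0.9  -0.03] 30.0 1.22
```

It is seated: contact at 91.5 mm, 11.1 mm below the pin stop, at a light 6 N. I'll look before letting go.

```bash
python3 - <<'E'
from h import *
im,d=arm.get_image('scene'); cv2.imwrite('pics/s8.png',cv2.resize(im[200:260,285:345,::-1],(600,600),interpolation=cv2.INTER_CUBIC))
E
```

```text
(no output)
```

View pics/s8.png

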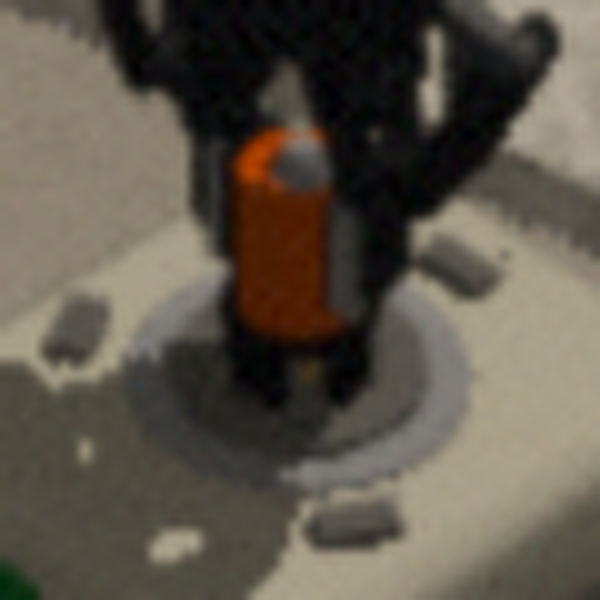

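The foot is on the seat, with the pin at (310,370) in the slot and the shaft top showing in the bore. I'll release and draw back.

Emit:
play_rows(motion=[45,0,0,0,0,0,0,70,0,0,0,0,0,0,100,0,0,0,0,0,0,100,0,0,0,0,0,0,100,0,0,0,0,0,0])

```text
clock: 13.85
position: [612.0, 30.5, 90.2]
ee_rot: [1.0, -0.02, -0.0, 0.0]
contact_force: [1.1, 0.6, 0.1]
gripper_width: 85.6
```

Emit:
play_rows(motion=[100,0,0,1.5,0,0,0,100,0,0,5,0,0,0,100,0,0,9,0,0,0,100,-4,0,13,0,0,0,100,-9,0,15,0,0,0])

```text
clock: 14.48
position: [522.6, 30.7, 243.6]
ee_rot: [1.0, -0.02, 0.003, -0.001]
contact_force: [-1.7, 1.2, 0.5]
gripper_width: 84.9
```

Emit:
play_rows(motion=[100,-3,0,0,0,0,0,100,-3,0,0,0,0,0])

```text
clock: 14.72
position: [490.5, 30.4, 242.5]
ee_rot: [1.0, -0.019, 0.002, -0.001]
contact_force: [-0.0, -0.8, -0.4]
gripper_width: 85.7
```

```bash
python3 st.py; python3 - <<'E'
from h import *
ci=arm.camera_info('wrist')
w,_=arm.get_image('wrist'); save('w9.png',w)
for r in arm.place_of('sleeve_mid','wrist')[:2]: print(r['confidence'],r['uv'],atz(ci,r['uv'],'wrist',95))
im,d=arm.get_image('scene'); t,_=arm.get_image('top'); save('scene9.png',im)
r=lambda x:cv2.resize(x[:,:,::-1],(400,400),interpolation=cv2.INTER_CUBIC)
cv2.imwrite('pics/f9.png',np.hstack([r(im[200:260,285:345]),r(t[160:250,255:345])]))
E
```

```text
14.72 [490.5  30.4 242.5] yaw -2.2 [-0.  -0.8 -0.4] [-0.03  0.01 -0.02] 85.7 1.14
0.83 [168.5, 281.4] [444.42489505 165.76989484  95.        ]
0.66 [64.0, 305.3] [416.76190026 298.9373415   95.        ]
```

View pics/f9.png

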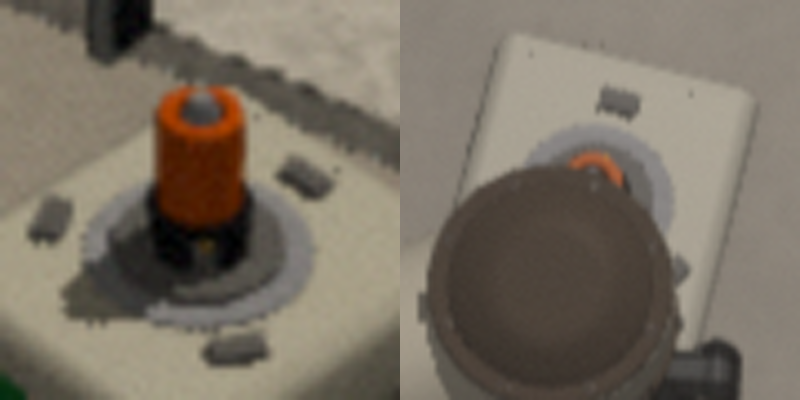

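View pics/w9.png

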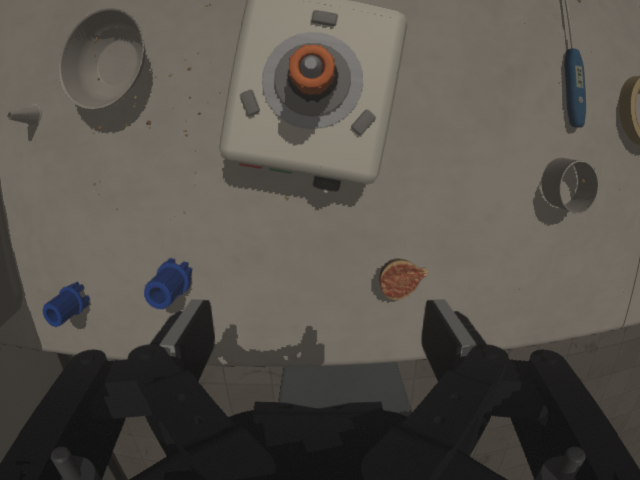

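The sleeve stands upright on the seat at (311,72) with the shaft tip protruding, and the other things look undisturbed. A depth check will give its top height, which should be 127 mm.

```bash
python3 - <<'E'
from h import *
ci=arm.camera_info('scene'); im,d=arm.get_image('scene')
hsv=cv2.cvtColor(im,cv2.COLOR_RGB2HSV); zs=[];P=[]
for v in range(205,236):
  for u in range(303,327):
    if hsv[v,u,0]<15 and hsv[v,u,1]>150 and d[v,u]>0:
      o,r=ray(ci,(u,v),'scene'); X=o+r*d[v,u]; P.append(X)
P=np.array(P); print(len(P),np.percentile(P[:,2],[2,50,90,95,99]),P[:,:2].mean(0))
E
```

```text
229 [ 82.56755557 111.50287492 127.19713757 127.8315849  129.50248367] [603.73317527  24.31553108]
```

The top rim measures about 127–128 mm, which matches home (127); resting on the pin it would read 138.5. I'll hand the job in.

```bash
python3 - <<'E'
from h import *
print(arm.job_done())
E
```

```text
the job is handed in; nothing more can be done
None
```

The orange drive sleeve is home on the drive unit: foot flat on the seat, slots over the cross pin, and the gripper let go and drawn back. It took about 15 s of the 70 s, and the job is handed in with no verdict reported.

- **Turning onto the pin:** My first alignment was wrong. I had taken a V-notch in the foot for a drive slot, and the sleeve stopped on the pin at about 7 N; turning it within about 8° did not free it. I lifted it 5 mm, turned it back about 56° to a slot seen in the scene camera, and it passed the pin with no load. It reached the seat 11.1 mm lower, at about 6 N.
- **Last checks:**
  - **Height:** by depth camera the sleeve's top is at about 127–128 mm, against 127 expected at home and 138.5 if it were still on the pin.
  - **Pictures:** the pin shows in the slot, the sleeve stands upright, and the shaft tip sticks out above it.
  - **Contact:** nothing is touching the robot. I saw no other thing on the table moved, judged by eye rather than measured.
- **Check that failed:** in the final wrist picture the detector did not report the seated sleeve; its best two hits lay near the blue look-alikes. I relied on the pictures and the depth reading instead.

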